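# Roll a glass bottle over the lip into its parking rest with a hand board

### The arm

A 6-joint arm with a two-finger parallel gripper is mounted at the origin on the work surface. World frame = base frame: x ahead of the robot, y to its left, z up, the work surface at z = 0. Lengths are in m, angles in rad, forces in N, time in s.
With the tool pointing down it reaches from about 0.3 to 0.825 m from the base axis. Payload 5.4 kg.
Tool frame: the origin (TCP) lies on the centre line of the jaws, within the pads' length; the fingertips stand 8 mm ahead of it and the grasp point (between the pads) lies 11 mm behind it; z points along the fingers, y is the line along which they close (so a half turn about z gives the same grasp; the last joint's range is limited). The gripper opens to 92 mm and grips with 3 to 60 N. Pads are 20 mm wide; open, the fingers measure 128 mm over their backs; the gripper's body (75 mm by 189 mm) begins 69 mm behind the grasp point.
Start: joints at [1.089, 0.158, 1.597, -0, 1.386, -0.21], TCP at [0.154, 0.554, 0.223] pointing down, gripper open.
Joint ranges: [-2.91, 2.91], [-0.94, 2.29], [0.18, 2.7], [-1.29, 4.43], [0.17, 2.64], [-3, 3]. Speed limits (rad/s): [2.57, 2.57, 3.14, 3.14, 3.14, 3.14].

### API

Orientations are given as [roll, pitch, yaw] about the fixed x, y, z axes, in that order (R = Rz(yaw) Ry(pitch) Rx(roll)).
In Python, from rig import monitor, optics, job gives the robot as it stands. The module is installed in compiled form; this text tells all that it offers.
- The arm moves only by the tool drive_tool, never from a script. Its argument "motion" is a list of rows, each an object of numbers: "hand": the opening, from 0 (shut) to 1 (fully open); "tx", "ty", "tz": the shift along the world's x, y, z in m; "wx", "wy", "wz": the turn, a rotation vector about the world's x, y, z in degrees. A call has 1 to 8 rows; each row shifts and turns the commanded pose from where the row before left it; what a row does not reach is not made up. A row lasts 1/8 s, in which the tool goes at most 62.5 mm and 10.7 degrees, less where a joint would pass 70% of its speed; a pose out of reach is approached as far as the arm can. A call with a gripper value outside its range is refused whole. The fingers move at their own pace and stop on an object; "force" is the grip in N (left out, the last holds). Time passes only in rows, so rows that do not move let the fingers close. It gives the time, the measured TCP pose, the force, the opening and the grip force at its end, in the units of the state.
- monitor.get_state(): the state, without advancing time (a new reading comes with each control period).
- optics.camera(name): name is "side" or "top"; returns a dict with "pixels" (480x640x3 uint8, red, green, blue), "z_map" (480x640 float32, m along the optical axis (not along the pixel's ray), 0 where there is no reading), "fovy" (degrees; the focal length in pixels is half the picture's height over the tangent of half this angle, whatever the lens; pixels are square), "cx", "cy" (the principal point, pixels), "k1" (the pictures are not rectified: a ray, as slopes to the right and down, at radius r is drawn at 1 + k1 r^2 times it, then the intrinsics apply), "R" (3x3) and "t" (3): a world point X has camera coordinates R X + t. Camera axes: x right, y down, z forward; pixel columns grow to the right and rows downward; lengths in m; the calibration is good to about 2 mm. A picture is of the moment at which its call begins.
- job.hand_in(): hands the job in; it is judged then, once.
The state is a dict: "time": time; "joint_positions": joint angles; "qd": joint speeds; "effort": joint torques, N m; "position": TCP position; "tool_rot": TCP orientation; "contact_force": force on the tool from outside, world axes, zero at the start; "torque": the same for the moment, N m; "grip_width": finger opening in m; "grasp_force": force on a finger pad.
Only numpy, scipy, OpenCV 4.12 (cv2) and the standard library are available. Lean on these libraries where they do the work, as an engineer would, in place of code of your own. Each camera call takes 0.05 s, during which the arm holds its last target. There are 200 camera calls.

### The job

Take the white hand board by its grip and, with its flat sole on top of the lying glass bottle, roll the bottle along the bench over the low lip and against the upright stop of the grey metal rest; press lightly and evenly, it is glass, and keep the board on it until it lies still against the stop. Move the bottle only with the sole on top of it: do not touch it with the gripper, shove it from behind, lift it or let it shoot away. Then lay the board back sole down on its rubber mat, let go, and leave the other things on the bench alone.

Things in the scene. Friction and masses are not known exactly. Their poses are not given: they have to be found in the camera images.
- bottle_center (a point): Centre of the lying amber glass bottle: rigid cylinder 50 mm in diameter, 140 mm long, plus a white cap 38 mm in diameter, 12 mm long on each end. x is its long axis; y and z turn as it rolls. 0.2 to 0.4 kg, rolls freely on the bench, centre 25 mm up. The force rises by many N per mm pressed; 5 to 10 N grips enough to climb the lip, over 20 N is too much for the glass.
- rest: Grey metal parking rest fixed on the bench (no base plate). Origin: on the bench, below the centre of the parked bottle. x runs along lip and stop; +y is the rolling direction towards the stop; z up. The bottle starts 60 to 100 mm away on the -y side, about parallel to the stop. Upright stop: face at y = +25.5 mm, 12 mm thick, 35 mm high; a foot 6 mm high behind it to y = +67.5 mm.
- rest_lip (a point): Middle of the flat top of the rest's lip: 4 mm high, flat from rest y = -21 to -15 mm, 200 mm long, straight ramp up to it from y = -35 mm, upright back edge; axes as the rest. Bottle and board rise 4 mm crossing it, over some 16 mm of bottle travel, and come down again behind it, where lip and stop hold the bottle. Cheeks 14 mm high join lip and stop at rest x = 100 to 106 mm either side.
- board_grip (a point): Middle of the hand board's grip, 33 mm above the sole. The board: white plastic plate 90 (x) by 160 (y) by 10 mm (z), flat underside (the sole); centred on top an upright grey block to hold, 22 mm thick along y, 60 mm wide along x, 10 to 56 mm above the sole. z up. 0.3 kg. Pinch the block across its 22 mm: jaws close along the board's long y side.
- board_sole (a point): Centre of the sole (flat underside) of the hand board, 33 mm below board_grip; same axes.
- mat: The dark rubber mat on which the board lies at the start and must lie at the end: 130 (x) by 200 (y) by 4 mm, fixed. Origin: centre of its underside on the bench; the board's sole starts centred on it, 4 mm above the bench, and aligned with it.
- microplate_mid (a point): Bystander: black 96-well plate, 86 x 128 x 15 mm; point at mid-height.
- tipbox_mid (a point): Bystander: blue pipette-tip box with a clear lid, 85 x 120 x 67 mm; point at mid-height.
- spray_mid (a point): Bystander: white spray bottle, 82 mm in diameter, 211 mm tall; point on its axis 90 mm up.
Things that resemble listed ones, but are neither listed nor needed, are in the scene too. Several things look just like the part that bears bottle_center: the one meant starts farthest to the robot's left. Of the things shaped like the rest, the grey one is meant.

How it is judged:
On the way, in this order (a step that is already met when the one before it is completed fails the run):
1. the board is lifted off its mat by the gripper (height (world z) of board_sole above 0.03 m and contact force between the fingers and board above 1 N), for 0.2 s.
2. the bottle is being rolled under the board, before the lip (contact force between board and bottle above 0.8 N and distance of bottle_center from where it was at the start of the episode above 0.008 m and y of bottle_center in the frame of rest below -0.02 m), for 0.05 s.
3. the bottle lies against the stop behind the lip with the board still on it (y of bottle_center in the frame of rest between -0.0035 and 0.004 m and z of bottle_center in the frame of rest below 0.0262 m and x of bottle_center in the frame of rest between -0.035 and 0.035 m and angle between the x axis of bottle_center and the x axis of rest, either way round below 0.06 rad and contact force between board and bottle above 0.8 N), for 0.2 s.
At the end, for the whole second after the job is handed in: The bottle lies still on the bench between lip and stop (centre within 3.5 mm of the parked position towards the lip, within 35 mm along the stop, axis within 0.06 rad of the stop), and the board lies still and flat, sole down, on its mat with its centre within 35 mm of the mat's centre (y of bottle_center in the frame of rest between -0.0035 and 0.004 m and z of bottle_center in the frame of rest below 0.0262 m and x of bottle_center in the frame of rest between -0.035 and 0.035 m and angle between the x axis of bottle_center and the x axis of rest, either way round below 0.06 rad and linear speed of each of bottle, board below 0.01 m/s and horizontal distance between board_sole and mat below 0.035 m and height (world z) of board_sole below 0.008 m and angle between board_sole's own z axis and vertical below 0.06 rad); the robot touches nothing.
It fails at once if the board presses on the glass with more than 20 N (contact force between board and bottle above 20 N).
It fails at once if the gripper or arm touches the bottle (contact force between any of the fingers, the arm and bottle above 0.5 N).
It fails at once if the bottle is shoved with the board from the side instead of from on top (contact force between board and bottle above 0.5 N and height (world z) of board_sole below 0.042 m).
It fails at once if the bottle shoots away (faster than 0.3 m/s) or is lifted more than 10 mm (linear speed of bottle above 0.3 m/s or height (world z) of bottle_center above 0.035 m).
It fails at once if the black plate, the tip box or the spray bottle is moved more than 15 mm (distance of any of microplate_mid, tipbox_mid, spray_mid from where it was at the start of the episode above 0.015 m).
It also fails if it takes over 72 s, if anything falls off the work surface, if the arm or the gripper's body presses on something with over 40 N, if the wrist force passes 120 N, or if a joint passes its speed limit or range.

## Working session

There is one attempt and no reset: what is moved stays moved. The work goes in short steps, Python scripts to look and compute and a tool call to move; the robot and the scene stay as the last step left them, time stands still between calls to the robot, and variables do not carry over. Pictures are saved under pics/ and viewed, at most 10 in all, crops included, and the job is handed in when it is done.

Besides the shell and the picture viewer there is one more tool, called as name(argument=value, ...), one argument or row to a line, values as JSON. drive_tool: Moves the arm, as the interface text tells. Its arguments: {"type":"object","properties":{"motion":{"type":"array","items":{"type":"object","properties":{"hand":{"type":"number"},"tx":{"type":"number"},"ty":{"type":"number"},"tz":{"type":"number"},"wx":{"type":"number"},"wy":{"type":"number"},"wz":{"type":"number"}}}},"force":{"type":"number"}},"required":["motion"]}

```bash
mkdir -p pics; cat > h.py <<'E'
import numpy as np, cv2
from rig import monitor, optics, job
def cam(n):
    c=optics.camera(n); f=240/np.tan(np.radians(c['fovy'])/2)
    c['K']=np.array([[f,0,c['cx']],[0,f,c['cy']],[0,0,1]]); c['D']=np.array([c['k1'],0,0,0,0.]); c['R']=np.array(c['R']);c['t']=np.array(c['t'])
    return c
def rays(c,uv):
    p=cv2.undistortPointsIter(np.array(uv,float).reshape(-1,1,2),c['K'],c['D'],None,None,(3,50,1e-10)).reshape(-1,2)
    d=np.c_[p,np.ones(len(p))]@c['R']; return -c['R'].T@c['t'],d
def plane(c,uv,z):
    o,d=rays(c,uv); return o+d*((z-o[2])/d[:,2])[:,None]
def depth(c,uv):
    o,d=rays(c,uv); uv=np.array(uv).reshape(-1,2).astype(int); return o+d*c['z_map'][uv[:,1],uv[:,0]][:,None]
def cloud(c):
    v,u=np.mgrid[:480,:640]; return depth(c,np.c_[u.ravel(),v.ravel()]).reshape(480,640,3)
def save(c,n): cv2.imwrite(n,c['pixels'][:,:,::-1])
E
python3 - <<'E'
from h import *
for n in('top','side'):
    c=cam(n); save(c,f'pics/{n}1.png'); print(n,c['fovy'],c['k1'],-c['R'].T@c['t'],c['R'][2])
print(monitor.get_state())
E
```

```text
top 44.39213848600942 0.015258551706738998 [0.36280393 0.02148828 1.39677091] [ 0.13334811  0.01873764 -0.99089211]
side 49.644846305625904 -0.10977134128034495 [-0.13143921 -0.78986421  0.67468684] [ 0.55324928  0.68573241 -0.47295486]
{'time': 0.1, 'joint_positions': array([ 1.08886754e+00,  1.58999897e-01,  1.59809062e+00,  2.74823238e-05,
        1.38619346e+00, -2.10093756e-01]), 'qd': array([-0.00110532, -0.0007277 , -0.00064281, -0.00058462,  0.00045056,
        0.00022053]), 'effort': array([ 3.86645979e-04, -3.86506391e+01, -3.22959280e+01,  7.03073130e-02,
        3.39968770e-02, -5.98213933e-05]), 'position': array([0.15413777, 0.55339023, 0.22171743]), 'tool_rot': array([-3.13994415e+00, -3.79140998e-04,  2.86975225e+00]), 'contact_force': array([ 0.07038781, -0.83808436, -0.16569832]), 'torque': array([ 0.00787089,  0.01771883, -0.01814327]), 'grasp_force': 0.0, 'grip_width': 0.09205760954021573}
```

View pics/top1.png

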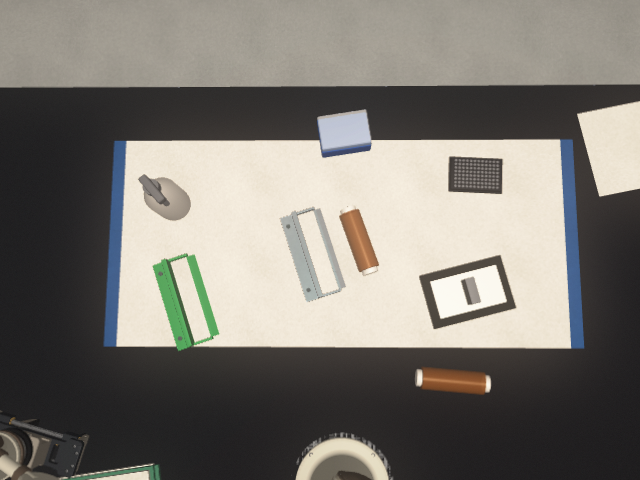

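View pics/side1.png

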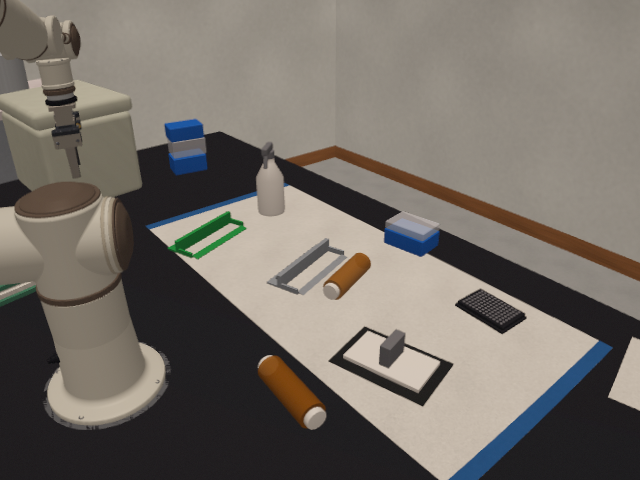

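The top view shows the wanted bottle (360,240), the grey rest (312,253) with its stop to the left (+y), and the board on its mat (468,291). The spare bottle is at (453,381) and the green rest at (185,300). Next I measure these.

```bash
cat > meas.py <<'E'
from h import *
def rect(pts):
    (c,s,a)=cv2.minAreaRect((pts[:,:2]*1000).astype(np.float32)); return np.round(c,1),np.round(s,1),round(a,2)
def contour_plane(c,m,z):
    m=cv2.morphologyEx(m.astype(np.uint8),cv2.MORPH_OPEN,np.ones((3,3)))
    k=max(cv2.findContours(m,0,1)[0],key=cv2.contourArea).reshape(-1,2); return plane(c,k,z)
def amber(c):
    h=cv2.cvtColor(c['pixels'],cv2.COLOR_RGB2HSV); return (h[...,0]<18)&(h[...,1]>140)&(h[...,2]>60)
def bottle(c,P):
    m=amber(c)&(P[...,2]>.02)&(P[...,2]<.06)&(P[...,0]>.33)
    return m
E
python3 - <<'E'
from meas import *
for n in('top','side'):
    c=cam(n);P=cloud(c);Z=P[...,2]
    print(n,'bench z',np.median(Z[(abs(P[...,0]-.45)<.15)&(abs(P[...,1])<.3)]))
    m=bottle(c,P)&(abs(P[...,1])<.12)&(P[...,0]>.38)
    print('bottle n',m.sum(),'maxz',np.percentile(Z[m],98),rect(P[m]))
    if n=='top': print(' ray',rect(contour_plane(c,m,.03)))
    r=(P[...,0]>.33)&(P[...,0]<.62)&(P[...,1]>-.05)&(P[...,1]<.2)&~cv2.dilate(amber(c).astype(np.uint8),np.ones((9,9))).astype(bool)
    s=r&(Z>.027)&(Z<.045); print('stop',s.sum(),np.median(Z[s]),rect(P[s]))
    g=c['pixels'].astype(int); sat=g.max(2)-g.min(2)
    print('cols',c['pixels'][250,300] )
    b=(P[...,1]<-.1)&(P[...,1]>-.45)&(P[...,0]>.2)&(P[...,0]<.5)
    k=b&(Z>.045)&(Z<.075); print('block',k.sum(),np.median(Z[k]),rect(P[k]))
    w=b&(g.min(2)>150)&(Z>.009)&(Z<.022); print('plate',np.median(Z[w]),rect(P[w]))
    if n=='top':
        mk=np.zeros((480,640),bool); mk[245:335,410:525]=1
        print('mat',rect(contour_plane(c,mk&(g.max(2)<90)&(np.abs(P[...,0]-.3)<.15),.004)))
E
```

```text
top bench z 0.0017959932913312882
bottle n 62 maxz 0.055038833437497936 (array([566.9, -40.1]), array([114.5,  21.5]), 18.32)Traceback (most recent call last):
  File "<stdin>", line 7, in <module>
  File "meas.py", line 6, in contour_plane
    k=max(cv2.findContours(m,0,1)[0],key=cv2.contourArea).reshape(-1,2); return plane(c,k,z)
      ~~~^^^^^^^^^^^^^^^^^^^^^^^^^^^^^^^^^^^^^^^^^^^^^^^^
ValueError: max() iterable argument is empty
```

```bash
python3 - <<'E'
from h import *
c=cam('top'); cv2.imwrite('pics/crop.png',cv2.resize(c['pixels'][190:320,270:400,::-1],(600,600),interpolation=cv2.INTER_NEAREST))
E
```

```text
(no output)
```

View pics/crop.png

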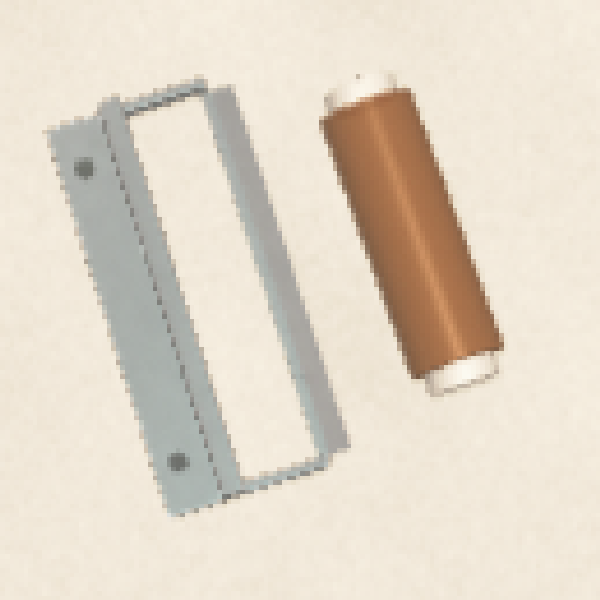

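The crop shows the rest with its foot (two screws) on the left, then the stop edge, the cheeks, and the lip's ramp edge on the right. The glass gives poor depth readings, so I'll use silhouettes cast onto planes instead.

```bash
python3 - <<'E'
from meas import *
c=cam('top');P=cloud(c);Z=P[...,2];g=c['pixels'].astype(int)
box=lambda m,u0,u1,v0,v1:(lambda k:(k.__setitem__((slice(v0,v1),slice(u0,u1)),m[v0:v1,u0:u1]),k)[1])(np.zeros((480,640),bool))
a=box(amber(c),335,385,200,280); print('bottle',rect(contour_plane(c,a,.027)),Z[230:250,355:365].mean())
G=(g.max(2)<215)&(g[...,2]>g[...,0]-12)
r=box(G,270,348,195,310); pr=contour_plane(c,r,.003); print('rest',rect(pr))
cv2.imwrite('pics/m.png',np.hstack([a[190:320,270:400],r[190:320,270:400]]).astype(np.uint8)*255)
M=box(g.max(2)<90,410,525,245,335); print('mat',rect(contour_plane(c,M,.004)))
W=box((g.min(2)>190),430,508,258,325); 
w=W&cv2.erode(cv2.fillPoly(np.zeros((480,640),np.uint8),[cv2.convexHull(np.argwhere(M)[:,::-1].astype(np.int32))],1),np.ones((5,5))).astype(bool)
print('plate',rect(contour_plane(c,w,.014)),np.median(Z[w]))
k=box(Z>.045,445,495,265,315); print('block',k.sum(),np.median(Z[k]),rect(P[k]),rect(contour_plane(c,k,.06)))
c=cam('side');P=cloud(c);Z=P[...,2];g=c['pixels'].astype(int)
a=box(amber(c),320,375,245,305); p=plane(c,np.argwhere(a)[:,::-1],.03); print('side bottle',p.mean(0))
k=box(Z>.045,370,415,325,370); print('side block',np.median(Z[k]),rect(P[k]))
k=box((Z>.025)&(Z<.05),265,330,230,295); print('side stop',k.sum(),rect(P[k]))
E
```

```text
Traceback (most recent call last):
  File "meas.py", line 6, in contour_plane
    k=max(cv2.findContours(m,0,1)[0],key=cv2.contourArea).reshape(-1,2); return plane(c,k,z)
      ~~~^^^^^^^^^^^^^^^^^^^^^^^^^^^^^^^^^^^^^^^^^^^^^^^^
ValueError: max() iterable argument is empty
```

```bash
sed -i 's/.*h=cv2.cvtColor.*/    g=c["pixels"].astype(int); return (g[...,0]-g[...,2]>60)\&(g[...,0]>80)/' meas.py
cat > m2.py <<'E'
from meas import *
def box(m,u0,u1,v0,v1):
    k=np.zeros((480,640),bool); k[v0:v1,u0:u1]=m[v0:v1,u0:u1]; return k
if __name__=='__main__':
    c=cam('top');P=cloud(c);Z=P[...,2];g=c['pixels'].astype(int)
    print(g[240,360],Z[240,360])
    a=box(amber(c),335,385,200,280); print('bottle',a.sum(),rect(contour_plane(c,a,.027)))
    G=(g.max(2)<215)&(g[...,2]>g[...,0]-12)
    r=box(G,270,348,195,310); print('rest',rect(contour_plane(c,r,.003)))
    cv2.imwrite('pics/m.png',np.hstack([a[190:320,270:400],r[190:320,270:400]]).astype(np.uint8)*255)
    M=box(g.max(2)<90,410,525,245,335); print('mat',rect(contour_plane(c,M,.004)))
    w=box((g.min(2)>190)&(P[...,2]>.008),430,508,262,322); print('plate',rect(contour_plane(c,w,.014)),np.median(Z[w]))
    k=box(Z>.045,445,495,265,315); print('block',k.sum(),np.median(Z[k]),rect(P[k]))
    c=cam('side');P=cloud(c);Z=P[...,2]
    a=box(amber(c),320,375,245,305); p=plane(c,np.argwhere(a)[:,::-1],.03); print('side bottle',p.mean(0))
    k=box(Z>.045,370,415,325,370); print('side block',np.median(Z[k]),rect(P[k]))
    k=box((Z>.025)&(Z<.05),265,330,230,295); print('side stop',k.sum(),rect(P[k]))
E
python3 m2.py
```

```text
[195 137  93] 0.048458254503124465
bottle 1166 (array([560.9, -41.9]), array([142.5,  46.3]), 19.4)
rest (array([524. ,  95.5]), array([214.8,  41.1]), 18.02)
mat (array([ 439.6, -296.7]), array([125.8, 195.3]), 14.68)
plate (array([ 440.2, -296.1]), array([ 88.5, 158. ]), 14.64) 0.014805569500618398
block 304 0.060322869271269064 (array([ 403.6, -143. ]), array([ 59.2, 338.8]), 13.58)
side bottle [ 0.56860813 -0.04051741  0.03      ]
side block 0.05962836139003125 (array([ 159.4, -525.8]), array([784.5,  43. ]), 39.1)
side stop 470 (array([506.7,  58.1]), array([236.5, 121.8]), 50.51)
```

View pics/m.png

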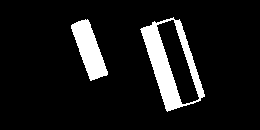

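```bash
python3 - <<'E'
from m2 import *
c=cam('top');P=cloud(c);Z=P[...,2];g=c['pixels'].astype(int)
r=box((g.max(2)<215)&(g[...,2]>g[...,0]-12),270,348,195,310)
n,l,st,ce=cv2.connectedComponentsWithStats(r.astype(np.uint8)); print(st[1:6,4])
p=plane(c,np.argwhere(r)[:,::-1],.003); print('rest all',rect(p))
# edge lines: per-row of rotated frame
for th in (17,17.5,18,18.5):
    t=np.radians(th);ex=np.array([np.cos(t),np.sin(t)]);ey=np.array([-ex[1],ex[0]])
    X=p[:,:2]@ex*1e3;Y=p[:,:2]@ey*1e3; xc=(X.max()+X.min())/2
    bx=[(X>xc+d-10)&(X<xc+d+10) for d in(-80,-40,0,40,80)]
    print(th,'xc',xc,'len',np.ptp(X),'ymin',[round(np.percentile(Y[b],.7),1) for b in bx],'ymax',[round(np.percentile(Y[b],99.3),1) for b in bx])
k=box((Z>.05)&(Z<.075),445,495,265,315);q=P[k];q=q[np.abs(q[:,1]+.3)<.06];print('block',rect(q),np.median(q,0))
s=box((Z>.027)&(Z<.045),270,345,195,310);q=P[s];print('stop',s.sum(),rect(q),np.median(q,0))
a=box(amber(c),335,385,200,280); print('bott depth',np.median(P[a],0))
E
```

```text
[2135]
rest all (array([532.9,  67.9]), array([216.6,  98.8]), 18.06)
17 xc 529.4443955969892 len 216.27649711237092 ymin [np.float64(-140.6), np.float64(-140.4), np.float64(-139.7), np.float64(-138.3), np.float64(-137.7)] ymax [np.float64(-43.5), np.float64(-42.9), np.float64(-42.3), np.float64(-41.1), np.float64(-40.5)]
17.5 xc 528.7262176669889 len 216.31289987552117 ymin [np.float64(-144.5), np.float64(-144.7), np.float64(-144.1), np.float64(-143.3), np.float64(-143.0)] ymax [np.float64(-47.3), np.float64(-47.2), np.float64(-47.0), np.float64(-46.0), np.float64(-45.8)]
18 xc 527.848509837973 len 216.57136027484324 ymin [np.float64(-148.5), np.float64(-149.0), np.float64(-148.7), np.float64(-148.2), np.float64(-148.3)] ymax [np.float64(-51.1), np.float64(-51.3), np.float64(-51.4), np.float64(-51.0), np.float64(-51.1)]
18.5 xc 526.9306043012843 len 216.81332792659043 ymin [np.float64(-152.4), np.float64(-153.2), np.float64(-153.3), np.float64(-153.4), np.float64(-153.6)] ymax [np.float64(-55.0), np.float64(-55.5), np.float64(-56.0), np.float64(-55.9), np.float64(-56.4)]
block (array([ 440.4, -295.5]), array([59.3, 23.5]), 14.93) [ 0.44008527 -0.29477399  0.06018421]
stop 536 (array([527.4,  49.5]), array([204.9, 125.1]), 3.13) [0.54067459 0.0741714  0.03497775]
bott depth [ 0.55741981 -0.04163204  0.04701817]
```

Rest: yaw 18.0°, origin about (0.537, 0.052). Bottle: (0.561, -0.042), rest y about -97 mm, yaw 19.4°. Board: (0.440, -0.296), yaw 14.6°. These agree with the given sizes. Now I move above the board.

drive_tool(
  motion=[
    {"hand": 1, "tx": 0.031, "ty": -0.05, "wz": -10},
    {"hand": 1, "tx": 0.031, "ty": -0.05, "wz": -10},
    {"hand": 1, "tx": 0.031, "ty": -0.05, "wz": -10},
    {"hand": 1, "tx": 0.031, "ty": -0.05, "wz": -10},
    {"hand": 1, "tx": 0.031, "ty": -0.05, "wz": -10},
    {"hand": 1, "tx": 0.031, "ty": -0.05, "wz": -10},
    {"hand": 1, "tx": 0.031, "ty": -0.05, "wz": -10},
    {"hand": 1, "tx": 0.031, "ty": -0.05, "wz": -10},
  ],
  force=40,
)

```text
validation failed for argument at $.mo...
```

drive_tool(
  motion=[
    {"hand": 1, "tx": 0.005, "ty": -0.056, "wz": -10},
    {"hand": 1, "tx": 0.005, "ty": -0.056, "wz": -10},
    {"hand": 1, "tx": 0.005, "ty": -0.056, "wz": -10},
    {"hand": 1, "tx": 0.005, "ty": -0.056, "wz": -10},
    {"hand": 1, "tx": 0.005, "ty": -0.056, "wz": -10},
    {"hand": 1, "tx": 0.005, "ty": -0.056, "wz": -10},
    {"hand": 1, "tx": 0.005, "ty": -0.056, "wz": -10},
    {"hand": 1},
  ],
)

```text
validation failed for argument at $.mo...
```

drive_tool(
  motion=[
    {"hand": 1.0, "tx": 0.031, "ty": -0.05, "tz": 0.0, "wx": 0.0, "wy": 0.0, "wz": -10.0},
  ],
  force=40,
)

```text
time: 0.52
position: [0.1847, 0.5048, 0.2223]
tool_rot: [3.141, -0.0, 2.695]
contact_force: [0.9, -0.2, 0.3]
grip_width: 0.092
grasp_force: 0.0
```

drive_tool(
  motion=[
    {"hand": 1, "tx": 0.031, "ty": -0.05, "tz": 0, "wx": 0, "wy": 0, "wz": -10},
    {"hand": 1, "tx": 0.031, "ty": -0.05, "tz": 0, "wx": 0, "wy": 0, "wz": -10},
    {"hand": 1, "tx": 0.031, "ty": -0.05, "tz": 0, "wx": 0, "wy": 0, "wz": -10},
    {"hand": 1, "tx": 0.031, "ty": -0.05, "tz": 0, "wx": 0, "wy": 0, "wz": -10},
    {"hand": 1, "tx": 0.031, "ty": -0.05, "tz": 0, "wx": 0, "wy": 0, "wz": -10},
    {"hand": 1, "tx": 0.031, "ty": -0.05, "tz": 0, "wx": 0, "wy": 0, "wz": -10},
    {"hand": 1, "tx": 0.031, "ty": -0.05, "tz": 0, "wx": 0, "wy": 0, "wz": -10},
    {"hand": 1, "tx": 0.005, "ty": -0.056, "tz": 0, "wx": 0, "wy": 0, "wz": -10},
  ],
)

```text
time: 1.52
position: [0.4085, 0.0959, 0.223]
tool_rot: [3.14, -0.0, 1.293]
contact_force: [0.4, 0.2, 1.2]
grip_width: 0.0916
grasp_force: 0.0
```

drive_tool(
  motion=[
    {"hand": 1, "tx": 0.005, "ty": -0.056, "tz": 0, "wx": 0, "wy": 0, "wz": -10},
    {"hand": 1, "tx": 0.005, "ty": -0.056, "tz": 0, "wx": 0, "wy": 0, "wz": -10},
    {"hand": 1, "tx": 0.005, "ty": -0.056, "tz": 0, "wx": 0, "wy": 0, "wz": -10},
    {"hand": 1, "tx": 0.005, "ty": -0.056, "tz": 0, "wx": 0, "wy": 0, "wz": -10},
    {"hand": 1, "tx": 0.005, "ty": -0.056, "tz": 0, "wx": 0, "wy": 0, "wz": -10},
    {"hand": 1, "tx": 0.005, "ty": -0.056, "tz": 0, "wx": 0, "wy": 0, "wz": -10},
    {"hand": 1, "tx": 0, "ty": -0.03, "tz": 0, "wx": 0, "wy": 0, "wz": 0},
    {"hand": 1, "tx": 0, "ty": 0, "tz": 0, "wx": 0, "wy": 0, "wz": 0},
  ],
)

```text
time: 2.52
position: [0.437, -0.2697, 0.2224]
tool_rot: [-3.141, 0.0, 0.249]
contact_force: [0.3, 0.1, -0.9]
grip_width: 0.0919
grasp_force: 0.0
```

drive_tool(
  motion=[
    {"hand": 1, "tx": 0.003, "ty": -0.026, "tz": 0, "wx": 0, "wy": 0, "wz": 0.4},
    {"hand": 1, "tx": 0, "ty": 0, "tz": -0.04, "wx": 0, "wy": 0, "wz": 0},
    {"hand": 1, "tx": 0, "ty": 0, "tz": -0.04, "wx": 0, "wy": 0, "wz": 0},
    {"hand": 1, "tx": 0, "ty": 0, "tz": -0.04, "wx": 0, "wy": 0, "wz": 0},
    {"hand": 1, "tx": 0, "ty": 0, "tz": -0.04, "wx": 0, "wy": 0, "wz": 0},
    {"hand": 1, "tx": 0, "ty": 0, "tz": -0.02, "wx": 0, "wy": 0, "wz": 0},
    {"hand": 1, "tx": 0, "ty": 0, "tz": -0.016, "wx": 0, "wy": 0, "wz": 0},
    {"hand": 1, "tx": 0, "ty": 0, "tz": 0, "wx": 0, "wy": 0, "wz": 0},
  ],
)

```text
time: 3.52
position: [0.44, -0.2929, 0.0259]
tool_rot: [-3.14, 0.001, 0.26]
contact_force: [-1.1, -0.6, 0.5]
grip_width: 0.0917
grasp_force: 0.0
```

drive_tool(
  motion=[
    {"hand": 0, "tx": 0, "ty": 0, "tz": 0, "wx": 0, "wy": 0, "wz": 0},
    {"hand": 0, "tx": 0, "ty": 0, "tz": 0, "wx": 0, "wy": 0, "wz": 0},
    {"hand": 0, "tx": 0, "ty": 0, "tz": 0, "wx": 0, "wy": 0, "wz": 0},
    {"hand": 0, "tx": 0, "ty": 0, "tz": 0, "wx": 0, "wy": 0, "wz": 0},
    {"hand": 0, "tx": 0, "ty": 0, "tz": 0, "wx": 0, "wy": 0, "wz": 0},
    {"hand": 0, "tx": 0, "ty": 0, "tz": 0, "wx": 0, "wy": 0, "wz": 0},
  ],
  force=50,
)

```text
time: 4.28
position: [0.4404, -0.2941, 0.0266]
tool_rot: [-3.142, 0.0, 0.259]
contact_force: [-0.8, -0.3, 0.5]
grip_width: 0.034
grasp_force: 0.0
```

drive_tool(
  motion=[
    {"hand": 0, "tx": 0, "ty": 0, "tz": 0, "wx": 0, "wy": 0, "wz": 0},
    {"hand": 0, "tx": 0, "ty": 0, "tz": 0, "wx": 0, "wy": 0, "wz": 0},
    {"hand": 0, "tx": 0, "ty": 0, "tz": 0, "wx": 0, "wy": 0, "wz": 0},
    {"hand": 0, "tx": 0, "ty": 0, "tz": 0, "wx": 0, "wy": 0, "wz": 0},
  ],
)

```text
time: 4.78
position: [0.4404, -0.2942, 0.0266]
tool_rot: [3.141, -0.0, 0.259]
contact_force: [1.0, -1.5, -0.4]
grip_width: 0.022
grasp_force: 50.0
```

drive_tool(
  motion=[
    {"hand": 0, "tx": 0, "ty": 0, "tz": 0.02, "wx": 0, "wy": 0, "wz": 0},
    {"hand": 0, "tx": 0, "ty": 0, "tz": 0.03, "wx": 0, "wy": 0, "wz": 0},
    {"hand": 0, "tx": 0, "ty": 0, "tz": 0.03, "wx": 0, "wy": 0, "wz": 0},
    {"hand": 0, "tx": 0.026, "ty": 0.041, "tz": 0, "wx": 0, "wy": 0, "wz": 0.8},
    {"hand": 0, "tx": 0.028, "ty": 0.042, "tz": 0, "wx": 0, "wy": 0, "wz": 0.8},
    {"hand": 0, "tx": 0.028, "ty": 0.042, "tz": 0, "wx": 0, "wy": 0, "wz": 0.8},
    {"hand": 0, "tx": 0.027, "ty": 0.041, "tz": 0, "wx": 0, "wy": 0, "wz": 0.8},
    {"hand": 0, "tx": 0.027, "ty": 0.041, "tz": 0, "wx": 0, "wy": 0, "wz": 0},
  ],
)

```text
time: 5.78
position: [0.5763, -0.0853, 0.1058]
tool_rot: [-3.14, 0.001, 0.315]
contact_force: [0.7, -1.3, -1.8]
grip_width: 0.0217
grasp_force: 50.0
```

drive_tool(
  motion=[
    {"hand": 0, "tx": 0, "ty": 0, "tz": 0, "wx": 0, "wy": 0, "wz": 0},
    {"hand": 0, "tx": 0, "ty": 0, "tz": 0, "wx": 0, "wy": 0, "wz": 0},
    {"hand": 0, "tx": 0, "ty": 0, "tz": 0, "wx": 0, "wy": 0, "wz": 0},
  ],
)

```text
time: 6.15
position: [0.5756, -0.088, 0.1062]
tool_rot: [-3.141, 0.001, 0.313]
contact_force: [-0.4, 0.0, -3.0]
grip_width: 0.0218
grasp_force: 50.0
```

```bash
python3 - <<'E'
from m2 import *
c=cam('side'); save(c,'pics/s2.png'); c2=cam('top'); save(c2,'pics/t2.png')
print(monitor.get_state()['contact_force'],monitor.get_state()['torque'])
P=cloud(c2);Z=P[...,2];m=(Z>.09)&(Z<.125)&(c2['pixels'].min(2)>150)&(P[...,0]<.75)&(P[...,0]>.45)
q=P[m]; print(m.sum(),rect(q)); A=np.c_[q[:,:2]-q[:,:2].mean(0),np.ones(len(q))]; print('plate plane',np.linalg.lstsq(A,q[:,2],rcond=None)[0])
E
```

```text
[ 0.25329409  0.34805523 -2.93152227] [-0.03108807  0.07819285 -0.06624567]
491 (array([608.1, 143.8]), array([596.3,  77.1]), 80.63)
plate plane [-0.01038817  0.04759916  0.09887776]
```

View pics/s2.png

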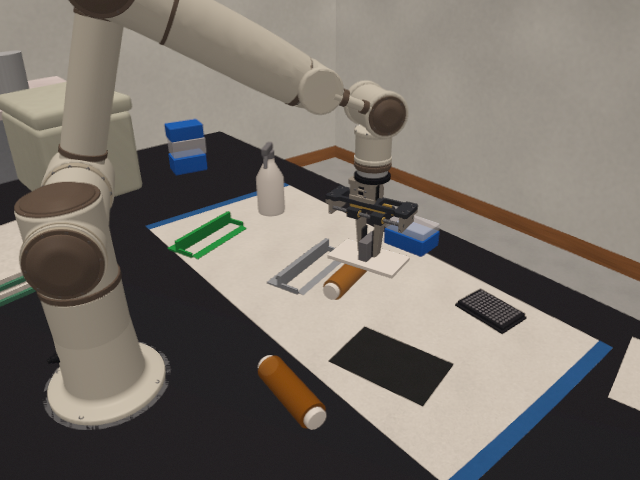

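The side view shows the board held level over the bottle (board at about (370,258), bottle end at (333,290)). Now I lower it towards contact.

drive_tool(
  motion=[
    {"hand": 0, "tx": 0, "ty": 0, "tz": -0.015, "wx": 0, "wy": 0, "wz": 0},
    {"hand": 0, "tx": 0, "ty": 0, "tz": -0.01, "wx": 0, "wy": 0, "wz": 0},
    {"hand": 0, "tx": 0, "ty": 0, "tz": -0.005, "wx": 0, "wy": 0, "wz": 0},
    {"hand": 0, "tx": 0, "ty": 0, "tz": 0, "wx": 0, "wy": 0, "wz": 0},
    {"hand": 0, "tx": 0, "ty": 0, "tz": 0, "wx": 0, "wy": 0, "wz": 0},
  ],
)

```text
time: 6.88
position: [0.5767, -0.0872, 0.077]
tool_rot: [3.141, -0.001, 0.315]
contact_force: [-0.2, -0.4, -2.8]
grip_width: 0.0214
grasp_force: 50.0
```

drive_tool(
  motion=[
    {"hand": 0, "tx": 0, "ty": 0, "tz": -0.001, "wx": 0, "wy": 0, "wz": 0},
    {"hand": 0, "tx": 0, "ty": 0, "tz": 0, "wx": 0, "wy": 0, "wz": 0},
  ],
)

```text
time: 7.12
position: [0.5765, -0.0871, 0.0758]
tool_rot: [3.141, -0.0, 0.315]
contact_force: [-0.8, -0.2, -3.0]
grip_width: 0.0215
grasp_force: 50.0
```

drive_tool(
  motion=[
    {"hand": 0, "tx": 0, "ty": 0, "tz": -0.001, "wx": 0, "wy": 0, "wz": 0},
    {"hand": 0, "tx": 0, "ty": 0, "tz": 0, "wx": 0, "wy": 0, "wz": 0},
  ],
)

```text
time: 7.38
position: [0.5763, -0.0871, 0.0745]
tool_rot: [-3.142, 0.0, 0.315]
contact_force: [-0.8, 0.7, -3.1]
grip_width: 0.0218
grasp_force: 50.0
```

drive_tool(
  motion=[
    {"hand": 0, "tx": 0, "ty": 0, "tz": -0.001, "wx": 0, "wy": 0, "wz": 0},
    {"hand": 0, "tx": 0, "ty": 0, "tz": 0, "wx": 0, "wy": 0, "wz": 0},
  ],
)

```text
time: 7.62
position: [0.5763, -0.0871, 0.0735]
tool_rot: [-3.141, 0.0, 0.315]
contact_force: [-0.1, 0.5, -1.9]
grip_width: 0.0217
grasp_force: 50.0
```

drive_tool(
  motion=[
    {"hand": 0, "tx": 0, "ty": 0, "tz": -0.0005, "wx": 0, "wy": 0, "wz": 0},
    {"hand": 0, "tx": 0, "ty": 0, "tz": 0, "wx": 0, "wy": 0, "wz": 0},
  ],
)

```text
time: 7.88
position: [0.5763, -0.0871, 0.073]
tool_rot: [-3.142, 0.0, 0.315]
contact_force: [0.5, 0.8, -2.9]
grip_width: 0.022
grasp_force: 50.0
```

drive_tool(
  motion=[
    {"hand": 0, "tx": 0, "ty": 0, "tz": -0.0005, "wx": 0, "wy": 0, "wz": 0},
    {"hand": 0, "tx": 0, "ty": 0, "tz": 0, "wx": 0, "wy": 0, "wz": 0},
  ],
)

```text
time: 8.12
position: [0.5764, -0.0871, 0.0726]
tool_rot: [3.142, -0.0, 0.315]
contact_force: [1.7, -0.9, -2.6]
grip_width: 0.0217
grasp_force: 50.0
```

drive_tool(
  motion=[
    {"hand": 0, "tx": 0, "ty": 0, "tz": -0.0003, "wx": 0, "wy": 0, "wz": 0},
    {"hand": 0, "tx": 0, "ty": 0, "tz": 0, "wx": 0, "wy": 0, "wz": 0},
  ],
)

```text
time: 8.38
position: [0.5765, -0.0872, 0.0726]
tool_rot: [3.141, -0.0, 0.315]
contact_force: [-1.3, 0.3, -0.6]
grip_width: 0.0218
grasp_force: 50.0
```

drive_tool(
  motion=[
    {"hand": 0, "tx": 0, "ty": 0, "tz": -0.0003, "wx": 0, "wy": 0, "wz": 0},
    {"hand": 0, "tx": 0, "ty": 0, "tz": 0, "wx": 0, "wy": 0, "wz": 0},
  ],
)

```text
time: 8.62
position: [0.5765, -0.0873, 0.0725]
tool_rot: [3.141, -0.0, 0.315]
contact_force: [-1.9, -0.2, 3.5]
grip_width: 0.0214
grasp_force: 50.0
```

drive_tool(
  motion=[
    {"hand": 0, "tx": 0, "ty": 0, "tz": -0.0003, "wx": 0, "wy": 0, "wz": 0},
    {"hand": 0, "tx": 0, "ty": 0, "tz": 0, "wx": 0, "wy": 0, "wz": 0},
  ],
)

```text
time: 8.88
position: [0.5766, -0.0874, 0.0725]
tool_rot: [3.141, -0.0, 0.315]
contact_force: [-2.7, -0.9, 5.1]
grip_width: 0.0214
grasp_force: 50.0
```

drive_tool(
  motion=[
    {"hand": 0, "tx": -0.001, "ty": 0.003, "tz": 0, "wx": 0, "wy": 0, "wz": 0},
    {"hand": 0, "tx": -0.0015, "ty": 0.0047, "tz": 0, "wx": 0, "wy": 0, "wz": 0},
    {"hand": 0, "tx": -0.0015, "ty": 0.0047, "tz": 0, "wx": 0, "wy": 0, "wz": 0},
  ],
)

```text
time: 9.25
position: [0.5724, -0.0751, 0.0725]
tool_rot: [3.141, 0.0, 0.315]
contact_force: [-4.5, -0.9, 7.2]
grip_width: 0.0216
grasp_force: 50.0
```

drive_tool(
  motion=[
    {"hand": 0, "tx": -0.0015, "ty": 0.0047, "tz": 0.0002, "wx": 0, "wy": 0, "wz": 0},
    {"hand": 0, "tx": -0.0015, "ty": 0.0047, "tz": 0, "wx": 0, "wy": 0, "wz": 0},
    {"hand": 0, "tx": -0.0015, "ty": 0.0047, "tz": 0, "wx": 0, "wy": 0, "wz": 0},
    {"hand": 0, "tx": 0, "ty": 0, "tz": 0, "wx": 0, "wy": 0, "wz": 0},
  ],
)

```text
time: 9.75
position: [0.5674, -0.0607, 0.0725]
tool_rot: [3.141, 0.001, 0.315]
contact_force: [-5.8, -0.3, 6.1]
grip_width: 0.0221
grasp_force: 50.0
```

```bash
python3 - <<'E'
from m2 import *
s=monitor.get_state();print(s['contact_force'],s['torque'],s['position'])
c=cam('side');s=monitor.get_state();print(s['contact_force'],s['torque'])
cv2.imwrite('pics/s3.png',cv2.resize(c['pixels'][200:320,250:410,::-1],(800,600)))
E
```

```text
[-5.79272183 -0.3157181   6.08483343] [0.05656968 1.0723052  0.14981432] [ 0.56743798 -0.06069745  0.07250702]
[-5.24811072 -1.11627234  5.58131956] [-0.00753915  1.11591716  0.10117715]
```

View pics/s3.png

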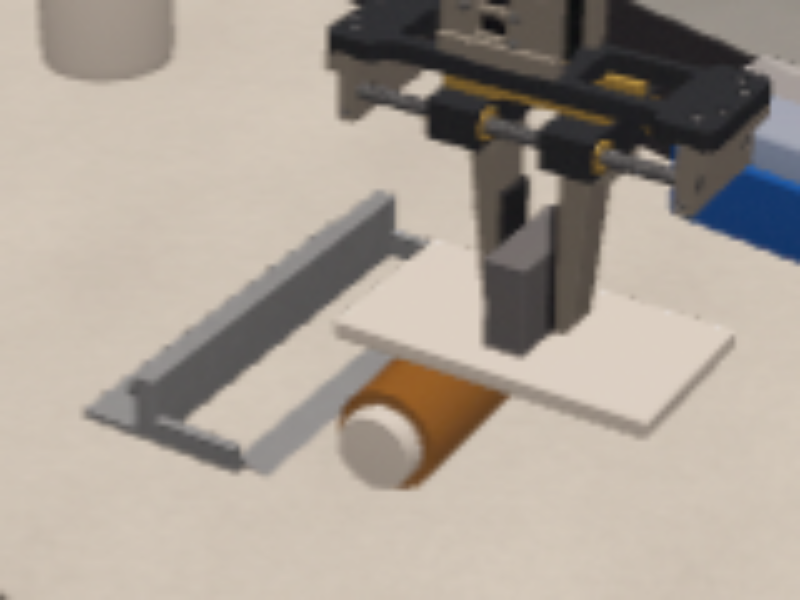

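The crop shows the sole on top of the bottle, with the bottle rolling level in front of the lip (bottle end at (385,445)). The sideways force comes from the bottle's 1.4° yaw difference, so I'll steer along the bottle's own rolling direction.

drive_tool(
  motion=[
    {"hand": 0, "tx": -0.0022, "ty": 0.0047, "tz": 0, "wx": 0, "wy": 0, "wz": 0},
    {"hand": 0, "tx": -0.0018, "ty": 0.0047, "tz": 0, "wx": 0, "wy": 0, "wz": 0},
    {"hand": 0, "tx": -0.0018, "ty": 0.0047, "tz": 0, "wx": 0, "wy": 0, "wz": 0},
    {"hand": 0, "tx": -0.0018, "ty": 0.0047, "tz": 0, "wx": 0, "wy": 0, "wz": 0},
  ],
)

```text
time: 10.3
position: [0.5607, -0.0418, 0.0725]
tool_rot: [3.141, -0.001, 0.315]
contact_force: [-2.0, -1.1, 5.0]
grip_width: 0.0221
grasp_force: 50.0
```

drive_tool(
  motion=[
    {"hand": 0, "tx": -0.0018, "ty": 0.0047, "tz": 0, "wx": 0, "wy": 0, "wz": 0},
    {"hand": 0, "tx": -0.0018, "ty": 0.0047, "tz": 0, "wx": 0, "wy": 0, "wz": 0},
    {"hand": 0, "tx": -0.0018, "ty": 0.0047, "tz": 0, "wx": 0, "wy": 0, "wz": 0},
    {"hand": 0, "tx": -0.0018, "ty": 0.0047, "tz": 0, "wx": 0, "wy": 0, "wz": 0},
  ],
)

```text
time: 10.8
position: [0.5539, -0.0228, 0.0725]
tool_rot: [3.141, -0.002, 0.315]
contact_force: [0.1, -0.6, 4.5]
grip_width: 0.0215
grasp_force: 50.0
```

drive_tool(
  motion=[
    {"hand": 0, "tx": -0.0016, "ty": 0.0047, "tz": 0, "wx": 0, "wy": 0, "wz": 0},
    {"hand": 0, "tx": -0.0016, "ty": 0.0047, "tz": 0, "wx": 0, "wy": 0, "wz": 0},
    {"hand": 0, "tx": -0.0016, "ty": 0.0047, "tz": 0, "wx": 0, "wy": 0, "wz": 0},
    {"hand": 0, "tx": -0.0016, "ty": 0.0047, "tz": 0, "wx": 0, "wy": 0, "wz": 0},
    {"hand": 0, "tx": -0.0016, "ty": 0.0047, "tz": 0, "wx": 0, "wy": 0, "wz": 0},
    {"hand": 0, "tx": 0, "ty": 0, "tz": 0, "wx": 0, "wy": 0, "wz": 0},
  ],
)

```text
time: 11.55
position: [0.5456, 0.0009, 0.0725]
tool_rot: [3.141, -0.001, 0.315]
contact_force: [-1.0, -0.3, 7.1]
grip_width: 0.0218
grasp_force: 50.0
```

```bash
python3 - <<'E'
from m2 import *
c=cam('side');c2=cam('top')
cv2.imwrite('pics/s4.png',np.hstack([cv2.resize(c['pixels'][220:310,260:360,::-1],(400,360),interpolation=0),cv2.resize(c2['pixels'][200:300,270:370,::-1],(360,360),interpolation=0)]))
s=monitor.get_state();print(s['contact_force'],s['torque'],s['position'])
E
```

```text
[-0.69050504 -0.35347381  5.9739791 ] [-0.03032336  0.49012347  0.0821199 ] [0.54569838 0.00068577 0.07253789]
```

View pics/s4.png

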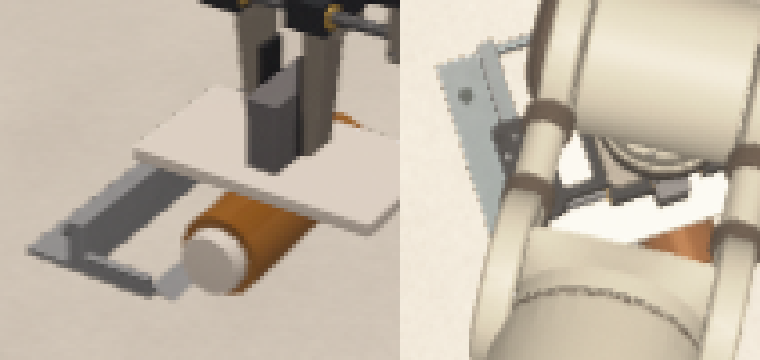

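The bottle now stands just before the lip: its end cap is at about (314,286) in the side view and the ramp corner at (301,294). I'll check the remaining distance in this view.

```bash
python3 - <<'E'
from m2 import *
c=cam('side')
t=np.radians(18.);R=np.array([[np.cos(t),np.sin(t)],[-np.sin(t),np.cos(t)]]);o=np.array([.5371,.0524])
f=lambda uv,z:np.round((R@(plane(c,[uv],z)[0,:2]-o))*1e3,1)
print('cap c',f((314.2,285.7),.025),'lip corner',f((301.5,294.5),0))
g=c['pixels'].astype(int)
m=box((g.min(2)>120)&(np.ptp(g,2)<40)&(g.max(2)<232),305,324,275,296)
# near-cap ellipse vertical/horizontal extents
ys,xs=np.where(box(amber(c),300,330,270,300)); print('amber left extent',xs.min(),f((xs.min(),int(np.median(ys[xs==xs.min()]))),.03))
for v in range(276,295,3): print(v,[tuple(int(q) for q in g[v,u]) for u in range(303,324,2)])
E
```

```text
cap c [-86.7 -55.8] lip corner [-101.   -30.3]
amber left extent 307 [-71.8 -26.4]
276 [(211, 199, 185), (210, 198, 184), (140, 115, 94), (106, 69, 34), (110, 75, 44), (111, 77, 49), (100, 65, 35), (106, 66, 30), (140, 85, 32), (140, 84, 31), (137, 83, 32)]
279 [(209, 197, 183), (182, 164, 145), (141, 116, 94), (194, 181, 169), (204, 191, 179), (219, 206, 193), (219, 206, 194), (201, 185, 170), (108, 76, 49), (129, 79, 34), (138, 86, 38)]
282 [(210, 198, 184), (183, 171, 159), (151, 140, 129), (152, 140, 130), (152, 142, 131), (153, 141, 130), (158, 147, 136), (204, 192, 179), (200, 187, 175), (121, 89, 64), (121, 77, 34)]
285 [(206, 195, 181), (158, 150, 142), (149, 137, 127), (149, 139, 128), (150, 140, 128), (151, 140, 130), (151, 141, 130), (153, 141, 131), (179, 167, 155), (144, 125, 109), (105, 68, 32)]
288 [(146, 145, 143), (148, 145, 143), (147, 137, 129), (147, 136, 125), (148, 136, 126), (149, 138, 127), (149, 138, 128), (151, 139, 129), (148, 137, 126), (117, 95, 78), (105, 67, 32)]
291 [(147, 144, 142), (147, 143, 142), (175, 167, 159), (167, 156, 143), (147, 135, 126), (147, 136, 125), (147, 136, 126), (147, 136, 125), (116, 93, 74), (109, 74, 42), (173, 156, 139)]
294 [(151, 147, 144), (202, 190, 178), (207, 196, 182), (207, 195, 181), (206, 194, 180), (206, 194, 180), (204, 192, 177), (205, 193, 179), (204, 192, 178), (203, 191, 177), (205, 193, 179)]
```

drive_tool(
  motion=[
    {"hand": 0, "tx": -0.0014, "ty": 0.0038, "tz": 0.0002, "wx": 0, "wy": 0, "wz": 0},
    {"hand": 0, "tx": -0.0014, "ty": 0.0038, "tz": 0, "wx": 0, "wy": 0, "wz": 0},
    {"hand": 0, "tx": -0.0014, "ty": 0.0038, "tz": 0, "wx": 0, "wy": 0, "wz": 0},
    {"hand": 0, "tx": -0.0014, "ty": 0.0038, "tz": 0, "wx": 0, "wy": 0, "wz": 0},
  ],
)

```text
time: 12.2
position: [0.5402, 0.0161, 0.0725]
tool_rot: [3.141, -0.002, 0.315]
contact_force: [3.3, -0.1, 5.3]
grip_width: 0.0216
grasp_force: 50.0
```

drive_tool(
  motion=[
    {"hand": 0, "tx": -0.001, "ty": 0.0028, "tz": 0, "wx": 0, "wy": 0, "wz": 0},
    {"hand": 0, "tx": -0.001, "ty": 0.0028, "tz": 0, "wx": 0, "wy": 0, "wz": 0},
  ],
)

```text
time: 12.45
position: [0.5382, 0.021, 0.0729]
tool_rot: [3.14, -0.001, 0.315]
contact_force: [-1.1, -2.7, 8.9]
grip_width: 0.0219
grasp_force: 50.0
```

The force and height both rise here, so the ramp has begun where predicted. From now on I lift in step with the climb.

drive_tool(
  motion=[
    {"hand": 0, "tx": -0.0009, "ty": 0.0028, "tz": 0.0007, "wx": 0, "wy": 0, "wz": 0},
    {"hand": 0, "tx": -0.0009, "ty": 0.0028, "tz": 0.0004, "wx": 0, "wy": 0, "wz": 0},
  ],
)

```text
time: 12.7
position: [0.5362, 0.0265, 0.0737]
tool_rot: [3.14, -0.001, 0.314]
contact_force: [0.2, -1.7, 5.3]
grip_width: 0.0213
grasp_force: 50.0
```

drive_tool(
  motion=[
    {"hand": 0, "tx": -0.0009, "ty": 0.0028, "tz": 0.0004, "wx": 0, "wy": 0, "wz": 0},
    {"hand": 0, "tx": -0.0009, "ty": 0.0028, "tz": 0.0004, "wx": 0, "wy": 0, "wz": 0},
  ],
)

```text
time: 12.95
position: [0.5343, 0.032, 0.0745]
tool_rot: [3.14, -0.001, 0.315]
contact_force: [0.4, -2.2, 6.9]
grip_width: 0.022
grasp_force: 50.0
```

drive_tool(
  motion=[
    {"hand": 0, "tx": -0.0009, "ty": 0.0028, "tz": 0.0004, "wx": 0, "wy": 0, "wz": 0},
    {"hand": 0, "tx": -0.0009, "ty": 0.0028, "tz": 0.0004, "wx": 0, "wy": 0, "wz": 0},
  ],
)

```text
time: 13.2
position: [0.5324, 0.0376, 0.0753]
tool_rot: [3.14, -0.0, 0.315]
contact_force: [-0.3, -2.4, 7.0]
grip_width: 0.0219
grasp_force: 50.0
```

drive_tool(
  motion=[
    {"hand": 0, "tx": -0.0009, "ty": 0.0028, "tz": 0.0005, "wx": 0, "wy": 0, "wz": 0},
    {"hand": 0, "tx": -0.0009, "ty": 0.0028, "tz": 0.0003, "wx": 0, "wy": 0, "wz": 0},
  ],
)

```text
time: 13.45
position: [0.5305, 0.0433, 0.076]
tool_rot: [3.14, -0.0, 0.315]
contact_force: [-0.5, -2.5, 6.5]
grip_width: 0.0221
grasp_force: 50.0
```

drive_tool(
  motion=[
    {"hand": 0, "tx": -0.0009, "ty": 0.0028, "tz": 0.0003, "wx": 0, "wy": 0, "wz": 0},
    {"hand": 0, "tx": -0.0009, "ty": 0.0028, "tz": 0.0001, "wx": 0, "wy": 0, "wz": 0},
  ],
)

```text
time: 13.7
position: [0.5286, 0.0491, 0.0763]
tool_rot: [3.141, -0.0, 0.315]
contact_force: [-0.2, -0.9, 7.8]
grip_width: 0.0219
grasp_force: 50.0
```

drive_tool(
  motion=[
    {"hand": 0, "tx": -0.0009, "ty": 0.0028, "tz": 0.0003, "wx": 0, "wy": 0, "wz": 0},
    {"hand": 0, "tx": -0.0009, "ty": 0.0028, "tz": 0, "wx": 0, "wy": 0, "wz": 0},
  ],
)

```text
time: 13.95
position: [0.5266, 0.0549, 0.0765]
tool_rot: [3.141, 0.0, 0.315]
contact_force: [-0.7, -1.8, 6.4]
grip_width: 0.0218
grasp_force: 50.0
```

drive_tool(
  motion=[
    {"hand": 0, "tx": -0.0009, "ty": 0.0028, "tz": 0, "wx": 0, "wy": 0, "wz": 0},
    {"hand": 0, "tx": -0.0009, "ty": 0.0028, "tz": 0, "wx": 0, "wy": 0, "wz": 0},
  ],
)

```text
time: 14.2
position: [0.5247, 0.0605, 0.0765]
tool_rot: [3.141, 0.0, 0.314]
contact_force: [-0.8, -0.2, 6.9]
grip_width: 0.0215
grasp_force: 50.0
```

drive_tool(
  motion=[
    {"hand": 0, "tx": -0.0009, "ty": 0.0028, "tz": 0, "wx": 0, "wy": 0, "wz": 0},
    {"hand": 0, "tx": -0.0009, "ty": 0.0028, "tz": 0, "wx": 0, "wy": 0, "wz": 0},
  ],
)

```text
time: 14.45
position: [0.5228, 0.0662, 0.0764]
tool_rot: [3.141, 0.0, 0.314]
contact_force: [-0.4, 0.2, 6.0]
grip_width: 0.0217
grasp_force: 50.0
```

drive_tool(
  motion=[
    {"hand": 0, "tx": -0.0009, "ty": 0.0028, "tz": 0, "wx": 0, "wy": 0, "wz": 0},
    {"hand": 0, "tx": 0, "ty": 0, "tz": 0, "wx": 0, "wy": 0, "wz": 0},
  ],
)

```text
time: 14.7
position: [0.5218, 0.0693, 0.0763]
tool_rot: [-3.141, 0.001, 0.315]
contact_force: [-0.7, 0.7, 5.0]
grip_width: 0.0217
grasp_force: 50.0
```

drive_tool(
  motion=[
    {"hand": 0, "tx": -0.0007, "ty": 0.002, "tz": -0.0001, "wx": 0, "wy": 0, "wz": 0},
    {"hand": 0, "tx": -0.0006, "ty": 0.002, "tz": -0.0002, "wx": 0, "wy": 0, "wz": 0},
  ],
)

```text
time: 14.95
position: [0.5205, 0.0732, 0.0759]
tool_rot: [-3.141, 0.001, 0.314]
contact_force: [-0.1, 1.1, 5.1]
grip_width: 0.0218
grasp_force: 50.0
```

drive_tool(
  motion=[
    {"hand": 0, "tx": -0.0006, "ty": 0.002, "tz": -0.0002, "wx": 0, "wy": 0, "wz": 0},
    {"hand": 0, "tx": 0, "ty": 0, "tz": 0, "wx": 0, "wy": 0, "wz": 0},
  ],
)

```text
time: 15.2
position: [0.5197, 0.0754, 0.0757]
tool_rot: [-3.141, 0.001, 0.315]
contact_force: [-0.6, 2.0, 5.2]
grip_width: 0.0215
grasp_force: 50.0
```

drive_tool(
  motion=[
    {"hand": 0, "tx": -0.0006, "ty": 0.002, "tz": -0.0003, "wx": 0, "wy": 0, "wz": 0},
    {"hand": 0, "tx": -0.0006, "ty": 0.002, "tz": -0.0003, "wx": 0, "wy": 0, "wz": 0},
  ],
)

```text
time: 15.45
position: [0.5185, 0.0793, 0.0751]
tool_rot: [-3.141, 0.001, 0.314]
contact_force: [-0.6, 1.9, 6.1]
grip_width: 0.0218
grasp_force: 50.0
```

drive_tool(
  motion=[
    {"hand": 0, "tx": -0.0006, "ty": 0.002, "tz": -0.0004, "wx": 0, "wy": 0, "wz": 0},
    {"hand": 0, "tx": 0, "ty": 0, "tz": 0, "wx": 0, "wy": 0, "wz": 0},
  ],
)

```text
time: 15.7
position: [0.5177, 0.0816, 0.0748]
tool_rot: [-3.14, 0.001, 0.315]
contact_force: [-0.5, 2.1, 7.4]
grip_width: 0.0219
grasp_force: 50.0
```

drive_tool(
  motion=[
    {"hand": 0, "tx": -0.0006, "ty": 0.002, "tz": -0.0003, "wx": 0, "wy": 0, "wz": 0},
    {"hand": 0, "tx": -0.0006, "ty": 0.002, "tz": -0.0005, "wx": 0, "wy": 0, "wz": 0},
  ],
)

```text
time: 15.95
position: [0.5164, 0.0855, 0.074]
tool_rot: [-3.14, 0.002, 0.314]
contact_force: [-2.1, 3.0, 8.1]
grip_width: 0.0218
grasp_force: 50.0
```

drive_tool(
  motion=[
    {"hand": 0, "tx": -0.0006, "ty": 0.002, "tz": -0.0005, "wx": 0, "wy": 0, "wz": 0},
    {"hand": 0, "tx": 0, "ty": 0, "tz": 0, "wx": 0, "wy": 0, "wz": 0},
  ],
)

```text
time: 16.2
position: [0.5157, 0.0878, 0.0735]
tool_rot: [-3.14, 0.002, 0.314]
contact_force: [-2.2, 4.2, 7.8]
grip_width: 0.0216
grasp_force: 50.0
```

drive_tool(
  motion=[
    {"hand": 0, "tx": -0.0005, "ty": 0.0015, "tz": -0.0004, "wx": 0, "wy": 0, "wz": 0},
    {"hand": 0, "tx": -0.0005, "ty": 0.0015, "tz": -0.0004, "wx": 0, "wy": 0, "wz": 0},
  ],
)

```text
time: 16.45
position: [0.5147, 0.0907, 0.0728]
tool_rot: [-3.14, 0.002, 0.314]
contact_force: [-2.8, 3.0, 10.3]
grip_width: 0.022
grasp_force: 50.0
```

drive_tool(
  motion=[
    {"hand": 0, "tx": -0.0005, "ty": 0.0015, "tz": -0.0003, "wx": 0, "wy": 0, "wz": 0},
    {"hand": 0, "tx": 0, "ty": 0, "tz": 0, "wx": 0, "wy": 0, "wz": 0},
  ],
)

```text
time: 16.7
position: [0.5142, 0.0918, 0.0726]
tool_rot: [-3.141, 0.002, 0.315]
contact_force: [-3.8, 1.8, 9.8]
grip_width: 0.0215
grasp_force: 50.0
```

drive_tool(
  motion=[
    {"hand": 0, "tx": -0.0008, "ty": 0.0012, "tz": 0.0003, "wx": 0, "wy": 0, "wz": 0},
    {"hand": 0, "tx": 0, "ty": 0, "tz": 0, "wx": 0, "wy": 0, "wz": 0},
  ],
)

```text
time: 16.95
position: [0.5135, 0.0928, 0.0725]
tool_rot: [-3.141, 0.002, 0.315]
contact_force: [-1.4, 0.3, 5.7]
grip_width: 0.0219
grasp_force: 50.0
```

drive_tool(
  motion=[
    {"hand": 0, "tx": -0.0004, "ty": 0.0012, "tz": 0, "wx": 0, "wy": 0, "wz": 0},
    {"hand": 0, "tx": 0, "ty": 0, "tz": 0, "wx": 0, "wy": 0, "wz": 0},
  ],
)

```text
time: 17.2
position: [0.5132, 0.0938, 0.0725]
tool_rot: [3.142, 0.002, 0.315]
contact_force: [-2.2, -0.9, 5.5]
grip_width: 0.0215
grasp_force: 50.0
```

drive_tool(
  motion=[
    {"hand": 0, "tx": -0.0005, "ty": 0.001, "tz": 0, "wx": 0, "wy": 0, "wz": 0},
    {"hand": 0, "tx": 0, "ty": 0, "tz": 0, "wx": 0, "wy": 0, "wz": 0},
    {"hand": 0, "tx": 0, "ty": 0, "tz": 0, "wx": 0, "wy": 0, "wz": 0},
    {"hand": 0, "tx": 0, "ty": 0, "tz": 0, "wx": 0, "wy": 0, "wz": 0},
  ],
)

```text
time: 17.7
position: [0.513, 0.0944, 0.0724]
tool_rot: [3.141, 0.001, 0.315]
contact_force: [-1.6, -4.6, 4.4]
grip_width: 0.0221
grasp_force: 50.0
```

```bash
python3 - <<'E'
from m2 import *
c=cam('side')
cv2.imwrite('pics/s5.png',cv2.resize(c['pixels'][210:310,240:360,::-1],(720,600),interpolation=0))
s=monitor.get_state();print(s['contact_force'],s['torque'],s['position'])
E
```

```text
[-1.09191804 -4.1228545   3.80487736] [-1.17362793  0.319913   -0.22320419] [0.51306951 0.09442951 0.07245451]
```

View pics/s5.png

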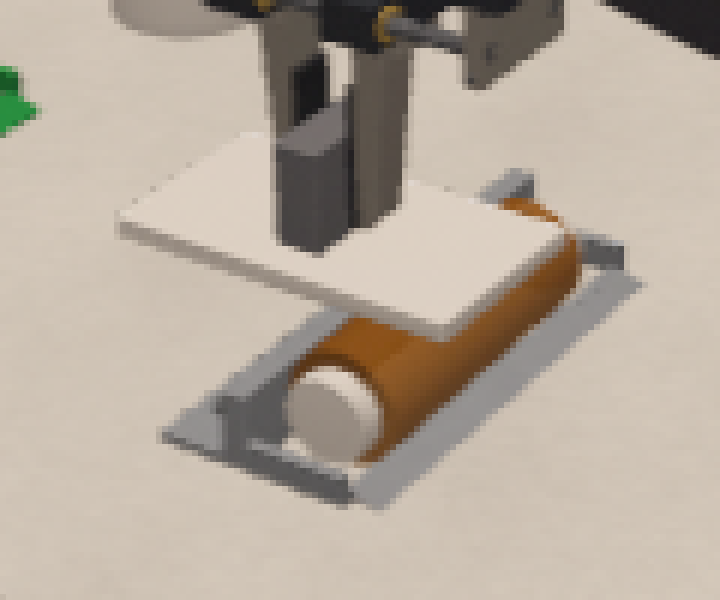

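The picture shows the bottle lying between lip and stop with the board on top, and the stop pushes back in y. I'll ease the push, hold, then lift straight up slowly.

drive_tool(
  motion=[
    {"hand": 0, "tx": 0.0002, "ty": -0.0004, "tz": 0, "wx": 0, "wy": 0, "wz": 0},
    {"hand": 0, "tx": 0, "ty": 0, "tz": 0, "wx": 0, "wy": 0, "wz": 0},
    {"hand": 0, "tx": 0, "ty": 0, "tz": 0, "wx": 0, "wy": 0, "wz": 0},
    {"hand": 0, "tx": 0, "ty": 0, "tz": 0.0004, "wx": 0, "wy": 0, "wz": 0},
    {"hand": 0, "tx": 0, "ty": 0, "tz": 0.0005, "wx": 0, "wy": 0, "wz": 0},
    {"hand": 0, "tx": 0, "ty": 0, "tz": 0.001, "wx": 0, "wy": 0, "wz": 0},
    {"hand": 0, "tx": 0, "ty": 0, "tz": 0.003, "wx": 0, "wy": 0, "wz": 0},
    {"hand": 0, "tx": 0, "ty": 0, "tz": 0.01, "wx": 0, "wy": 0, "wz": 0},
  ],
)

```text
time: 18.75
position: [0.513, 0.0946, 0.0874]
tool_rot: [-3.141, 0.001, 0.315]
contact_force: [-0.5, -0.6, -2.7]
grip_width: 0.0217
grasp_force: 50.0
```

drive_tool(
  motion=[
    {"hand": 0, "tx": 0, "ty": 0, "tz": 0.02, "wx": 0, "wy": 0, "wz": 0},
    {"hand": 0, "tx": 0, "ty": 0, "tz": 0, "wx": 0, "wy": 0, "wz": 0},
  ],
)

```text
time: 19.0
position: [0.5155, 0.0944, 0.1098]
tool_rot: [3.14, -0.004, 0.315]
contact_force: [0.1, 0.3, -3.0]
grip_width: 0.0219
grasp_force: 50.0
```

drive_tool(
  motion=[
    {"hand": 0, "tx": -0.009, "ty": -0.0485, "tz": 0, "wx": 0, "wy": 0, "wz": -0.4},
    {"hand": 0, "tx": -0.009, "ty": -0.0485, "tz": 0, "wx": 0, "wy": 0, "wz": -0.4},
    {"hand": 0, "tx": -0.009, "ty": -0.0485, "tz": 0, "wx": 0, "wy": 0, "wz": -0.4},
    {"hand": 0, "tx": -0.009, "ty": -0.0485, "tz": 0, "wx": 0, "wy": 0, "wz": -0.4},
    {"hand": 0, "tx": -0.009, "ty": -0.0485, "tz": 0, "wx": 0, "wy": 0, "wz": -0.4},
    {"hand": 0, "tx": -0.009, "ty": -0.0485, "tz": 0, "wx": 0, "wy": 0, "wz": -0.4},
    {"hand": 0, "tx": -0.009, "ty": -0.0485, "tz": 0, "wx": 0, "wy": 0, "wz": -0.4},
    {"hand": 0, "tx": -0.009, "ty": -0.0485, "tz": 0, "wx": 0, "wy": 0, "wz": -0.4},
  ],
)

```text
time: 20.0
position: [0.441, -0.295, 0.1071]
tool_rot: [-3.141, -0.0, 0.258]
contact_force: [0.7, 0.1, -2.5]
grip_width: 0.0217
grasp_force: 50.0
```

drive_tool(
  motion=[
    {"hand": 0, "tx": 0, "ty": 0, "tz": 0, "wx": 0, "wy": 0, "wz": 0},
    {"hand": 0, "tx": 0, "ty": 0, "tz": 0, "wx": 0, "wy": 0, "wz": 0},
    {"hand": 0, "tx": 0, "ty": 0, "tz": 0, "wx": 0, "wy": 0, "wz": 0},
  ],
)

```text
time: 20.38
position: [0.4417, -0.2922, 0.1071]
tool_rot: [-3.141, 0.0, 0.26]
contact_force: [0.1, 0.7, -3.0]
grip_width: 0.0215
grasp_force: 50.0
```

drive_tool(
  motion=[
    {"hand": 0, "tx": -0.001, "ty": -0.002, "tz": -0.03, "wx": 0, "wy": 0, "wz": 0},
    {"hand": 0, "tx": 0, "ty": 0, "tz": -0.025, "wx": 0, "wy": 0, "wz": 0},
    {"hand": 0, "tx": 0, "ty": 0, "tz": -0.015, "wx": 0, "wy": 0, "wz": 0},
    {"hand": 0, "tx": 0, "ty": 0, "tz": -0.006, "wx": 0, "wy": 0, "wz": 0},
    {"hand": 0, "tx": 0, "ty": 0, "tz": -0.002, "wx": 0, "wy": 0, "wz": 0},
    {"hand": 0, "tx": 0, "ty": 0, "tz": -0.001, "wx": 0, "wy": 0, "wz": 0},
    {"hand": 0, "tx": 0, "ty": 0, "tz": -0.001, "wx": 0, "wy": 0, "wz": 0},
    {"hand": 0, "tx": 0, "ty": 0, "tz": 0, "wx": 0, "wy": 0, "wz": 0},
  ],
)

```text
time: 21.38
position: [0.4408, -0.2958, 0.0279]
tool_rot: [3.141, -0.0, 0.259]
contact_force: [0.8, -0.0, -3.0]
grip_width: 0.0217
grasp_force: 50.0
```

drive_tool(
  motion=[
    {"hand": 0, "tx": 0, "ty": 0, "tz": -0.001, "wx": 0, "wy": 0, "wz": 0},
    {"hand": 0, "tx": 0, "ty": 0, "tz": -0.0005, "wx": 0, "wy": 0, "wz": 0},
    {"hand": 0, "tx": 0, "ty": 0, "tz": 0, "wx": 0, "wy": 0, "wz": 0},
  ],
)

```text
time: 21.75
position: [0.4408, -0.2958, 0.0266]
tool_rot: [3.141, -0.0, 0.259]
contact_force: [-1.8, 1.5, 2.9]
grip_width: 0.0218
grasp_force: 50.0
```

It is seated: the mat is carrying the board's weight. Next I let go and rise.

drive_tool(
  motion=[
    {"hand": 1, "tx": 0, "ty": 0, "tz": 0, "wx": 0, "wy": 0, "wz": 0},
    {"hand": 1, "tx": 0, "ty": 0, "tz": 0, "wx": 0, "wy": 0, "wz": 0},
    {"hand": 1, "tx": 0, "ty": 0, "tz": 0, "wx": 0, "wy": 0, "wz": 0},
    {"hand": 1, "tx": 0, "ty": 0, "tz": 0, "wx": 0, "wy": 0, "wz": 0},
    {"hand": 1, "tx": 0, "ty": 0, "tz": 0, "wx": 0, "wy": 0, "wz": 0},
    {"hand": 1, "tx": 0, "ty": 0, "tz": 0.01, "wx": 0, "wy": 0, "wz": 0},
    {"hand": 1, "tx": 0, "ty": 0, "tz": 0.02, "wx": 0, "wy": 0, "wz": 0},
    {"hand": 1, "tx": 0, "ty": 0, "tz": 0.03, "wx": 0, "wy": 0, "wz": 0},
  ],
)

```text
time: 22.75
position: [0.4402, -0.2952, 0.0866]
tool_rot: [-3.14, 0.001, 0.259]
contact_force: [0.5, -0.1, -0.3]
grip_width: 0.0917
grasp_force: 0.0
```

drive_tool(
  motion=[
    {"hand": 1, "tx": 0, "ty": 0, "tz": 0.04, "wx": 0, "wy": 0, "wz": 0},
    {"hand": 1, "tx": 0, "ty": 0, "tz": 0.04, "wx": 0, "wy": 0, "wz": 0},
    {"hand": 1, "tx": 0, "ty": 0, "tz": 0.04, "wx": 0, "wy": 0, "wz": 0},
    {"hand": 1, "tx": 0, "ty": 0, "tz": 0, "wx": 0, "wy": 0, "wz": 0},
    {"hand": 1, "tx": 0, "ty": 0, "tz": 0, "wx": 0, "wy": 0, "wz": 0},
    {"hand": 1, "tx": 0, "ty": 0, "tz": 0, "wx": 0, "wy": 0, "wz": 0},
  ],
)

```text
time: 23.5
position: [0.44, -0.2949, 0.2045]
tool_rot: [-3.139, 0.001, 0.259]
contact_force: [0.7, -1.2, -1.1]
grip_width: 0.0919
grasp_force: 0.0
```

```bash
python3 - <<'E'
from m2 import *
c=cam('side'); save(c,'pics/s6.png'); c=cam('top')
a=box(amber(c),270,400,190,320); q=contour_plane(c,a,.027)
b=rect(q); print('bottle',a.sum(),b)
t=np.radians(18.);R=np.array([[np.cos(t),np.sin(t)],[-np.sin(t),np.cos(t)]]);print(R@(b[0]-np.array([537.1,52.4])))
E
```

```text
bottle 1120 (array([529.3,  47.4]), array([142. ,  43.8]), 18.63)
[-8.9633258  -2.34495003]
```

View pics/s6.png

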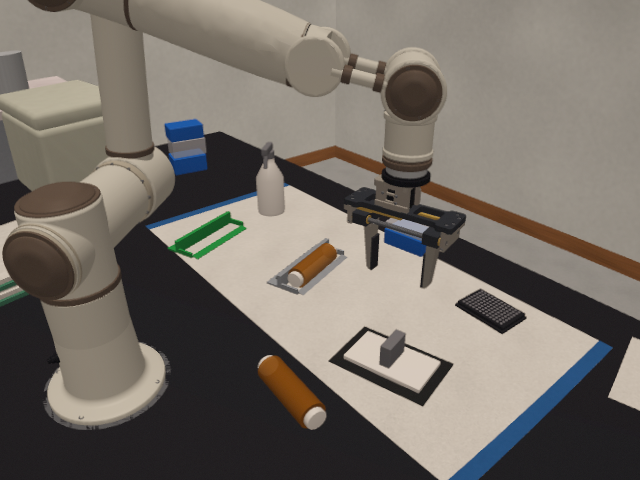

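The bottle sits between lip and stop (315,263), the board lies on its mat (392,360), and the bystanders are where they were. The job can be handed in.

```bash
python3 -c "
from rig import job
print(job.hand_in())"
```

```text
the job is handed in; nothing more can be done
None
```

I rolled the bottle over the lip and left it against the grey stop, laid the board sole down on its mat with the gripper clear, and handed the job in at about 24 s; no verdict was returned.

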